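# Crank the inspection table under the microscope

## Robot

A 6-joint arm with a two-finger parallel gripper is mounted at the origin on the work surface. World frame = base frame: x ahead of the robot, y to its left, z up, the work surface at z = 0. Lengths are in m, angles in rad, forces in N, time in s.
With the tool pointing down it reaches from about 0.375 to 0.9 m from the base axis. Payload 3.1 kg.
Tool frame: the origin (TCP) lies at the very end of the fingers, on their centre line; the grasp point (between the pads) lies 19 mm behind it; z points along the fingers, y is the line along which they close (so a half turn about z gives the same grasp; the last joint's range is limited). The gripper opens to 87 mm and grips with 3 to 60 N. Pads are 19 mm wide; open, the fingers measure 117 mm over their backs; the gripper's body (75 mm by 190 mm) begins 51 mm behind the grasp point.
Start: joints at [-1.393, 0.527, 1.433, -0, 1.181, -0.178], TCP at [0.218, -0.586, 0.223] pointing down, gripper open.
Joint ranges: [-3.08, 3.08], [-0.75, 2.2], [0.22, 2.44], [-1.43, 4.57], [0, 2.65], [-2.85, 2.85]. Speed limits (rad/s): [2.79, 2.79, 3.14, 3.14, 3.14, 3.14].

## Interface

Orientations are given as a unit quaternion [x, y, z, w].
In Python, from rig import status, viewer, robot gives the robot as it stands.
- The arm moves only by the tool arm_command, never from a script. Its arguments are lists of equal length, an entry for each row: "delta_rot": the turn, a rotation vector about the tool's x, y, z in degrees, a list of three; "delta_pos": the shift along the tool's x, y, z in m, a list of three; "gripper": the closure, from -1 (fully open) to 1 (shut). In form: {"delta_rot": [[rx, ry, rz], ...], "delta_pos": [[dx, dy, dz], ...], "gripper": [gripper, ...]}. A call has 1 to 12 rows; each row is the pose to reach, as a shift and turn from the pose commanded when the call began, along the tool's axes at that moment; what a row does not reach only later rows make up. A row lasts 1/12 s, in which the tool goes at most 41.7 mm and 7.16 degrees, less where a joint would pass 70% of its speed; a pose out of reach is approached as far as the arm can. A call with a gripper value outside its range is refused whole. The fingers move at their own pace and stop on an object; "grip_force" is the grip in N (left out, the last holds). Time passes only in rows, so rows that repeat a pose let the fingers close. It gives the time, the measured TCP pose, the force, the opening and the grip force at its end, in the units of the state.
- status.get_obs(): the state, without advancing time (a new reading comes with each control period).
- viewer.camera(name): name is "scene" or "top" or "wrist"; returns a dict with "pixels" (480x640x3 uint8, blue, green, red), "fx", "fy", "cx", "cy" (pixels), "pose" (4x4, takes a point from camera to world coordinates); the wrist camera has in their place "mount" (4x4, takes a point from camera to tool coordinates, whose origin is the TCP and whose axes are the flange's). Camera axes: x right, y down, z forward; pixel columns grow to the right and rows downward; lengths in m; the calibration is good to about 2 mm. The wrist camera is an equidistant fisheye: a pixel r from the principal point sees the ray r / f radians off the axis. A picture is of the moment at which its call begins: read the wrist's pose just before it. There is no depth.
- robot.hand_in(): hands the job in; it is judged then, once.
The state is a dict: "time": time; "q": joint angles; "joint_velocities": joint speeds; "joint_torque": joint torques, N m; "position": TCP position; "tool_rot": TCP orientation; "ft_force": force on the tool from outside, world axes, zero at the start; "moment": the same for the moment, N m; "grip_width": finger opening in m; "grip_force": force on a finger pad.
Only numpy, scipy, OpenCV 4.12 (cv2) and the standard library are available. Lean on these libraries where they do the work, as an engineer would, in place of code of your own. Each camera call takes 0.05 s, during which the arm holds its last target. There are 200 camera calls.

## Task

Slide the loose hand crank out from under the lip of its dock, fit it fully home on the square shaft end of the inspection table's sloping drive head, and wind the table until the middle of the circuit board stands under the microscope lens. Leave the crank seated on the shaft; move the table only by its crank, never by touching its carriage, and leave the bottle, the compartment tray, the screwdriver and the reel undisturbed.

Things in the scene. Friction and masses are not known exactly. Their poses are not given: they have to be found in the camera images.
- crank: Loose balanced steel hand crank, 0.3 kg. Origin: centre of the socket mouth under its hub; z up through the hub, x along the arm to the handle. Hub 34 mm square, z 0 to 26 mm; square socket in its underside 19 mm wide, 22 mm deep, sides parallel to x and y, mouth chamfered 3 mm. Arm: bar 22 mm wide, z 26 to 34 mm, x -58 to 72 mm; round tail weight of radius 16 mm at x = -46 mm, z 22 to 34 mm.
- crank_boss (a point): Middle of the crank's grip boss, on the hub's axis, 51 mm above the crank's origin; axes as the crank's. The boss is a 24 mm square block, 34 mm tall (crank z 34 to 68 mm), sides parallel to the crank's x and y.
- crank_knob (a point): Middle of the crank's handle, at crank x = 60 mm, y = 0, z = 59 mm. The handle is an upright black cylinder, diameter 20 mm, crank z 35 to 83 mm, that spins freely on its own axis, so it can be held while winding.
- dock: Fixed aluminium dock. Origin: centre of its underside; z up, x towards its lip (more or less away from the robot). Floor plate 170 x 85 mm, 12 mm thick. Two ridges along x, 8 mm high, 39 mm apart inside, x -47 to 27 mm, guide the hub. The crank starts upright, hub on the floor at x about 5 mm, crank x along dock -x, tail under the lip. Slid 30 mm along dock -x the tail is free of the lip.
- dock_lip (a point): Middle of the front lower edge of the dock's lip, dock x = 38 mm, 49 mm above the bench. The lip is 70 mm wide, 6 mm thick, and runs back from here to dock x = 84 mm.
- station: Fixed inspection station. Origin on the bench under the grey drive head (100 x 110 mm); z up, x more or less away from the robot, y along the rails to the microscope. The head's sloping face has its centre at (-10, 0, 125) mm; its normal leans 35 degrees from vertical, to -x. Microscope over (30, 245) mm, column at (115, 325) mm, 414 mm high. Base plate x -45 to 175, y -55 to 360 mm.
- shaft_seat (a point): Centre of the shaft's round shoulder, 4 mm above the sloping face's centre, where the mouth of the crank's socket comes to rest. z points outward along the shaft; x and y are parallel to the sides of the square end and turn with it. The end is 16 mm square for 16 mm, then a 4.5 mm tapering tip. The socket fits in any of the four quarter turns with 1.5 mm play a side.
- shaft (a joint): Angle of the shaft in rad, growing as it is turned clockwise, seen from outside looking down on the shaft end. It turns with light friction (about 0.06 N m), stays where left, and may start at any angle between 0 and 6.3 rad. Stops at -0.5 and 34 rad.
- carriage (a joint): Position of the carriage along the rails, in m, geared to the shaft: 20 mm per turn, growing (towards the microscope) as the shaft turns clockwise; it is shaft x 0.020/6.2832. The board is centred under the lens at 0.065 m. The carriage would run on past the lens to 0.108 m.
- board_centre (a point): Centre of the green circuit board (70 x 80 mm) fixed on the aluminium carriage; its height stays 54 mm. A small pointer on the carriage's robot side lines up with an upright index blade on the base when the board is centred under the lens.
- lens (a point): Point at the middle of the underside of the microscope's ring light, 150 mm above the bench; the board's centre belongs straight below it.
- bottle: Bystander: white plastic bottle, diameter 42 mm, height 105 mm, loose, upright; origin at its base.
- tray: Bystander: black compartment tray, 140 x 100 x 35 mm, loose; origin under its centre.
- screwdriver: Bystander: screwdriver with black handle, 160 mm long, lying on the bench.
- reel: Bystander: grey component reel, diameter 90 mm, 14 mm thick, lying flat; origin under its centre.
Not all that is in view belongs to the job. What is shaped like the crank but green is not meant.

How it is judged:
By the outcome, as a careful person would: the job done as asked, in the order asked, and still so for the second after the job is handed in, with the robot touching nothing.
It also fails if it takes over 72 s, if anything falls off the work surface, if the arm or the gripper's body presses on something with over 40 N, if the wrist force passes 120 N, or if a joint passes its speed limit or range.

## Working session

There is one attempt and no reset: what is moved stays moved. The work goes in short steps, Python scripts to look and compute and a tool call to move; the robot and the scene stay as the last step left them, time stands still between calls to the robot, and variables do not carry over. Pictures are saved under pics/ and viewed, at most 10 in all, crops included, and the job is handed in when it is done.

Besides the shell and the picture viewer there is one more tool, called after "Call:" as a command line: name --argument value ..., lists and objects as JSON in quotes. arm_command: Moves the arm, as the interface text tells. Its arguments: {"type":"object","properties":{"delta_rot":{"type":"array","items":{"type":"array","items":{"type":"number"}}},"delta_pos":{"type":"array","items":{"type":"array","items":{"type":"number"}}},"gripper":{"type":"array","items":{"type":"number"}},"grip_force":{"type":"number"}},"required":["delta_rot","delta_pos","gripper"]}

```bash
mkdir -p pics; ls; python3 - <<'E'
from rig import status, viewer
import cv2,json
import numpy as np
o=status.get_obs();print({k:np.round(v,4).tolist() for k,v in o.items()})
for n in("scene","top"):
    c=viewer.camera(n);cv2.imwrite(f"pics/{n}0.png",c["pixels"]);print(n,c["fx"],c["fy"],c["cx"],c["cy"],np.round(c["pose"],5).tolist())
    np.savez(f"{n}.npz",**{k:np.array(v) for k,v in c.items()})
c=viewer.camera("wrist");print({k:(np.round(v,5).tolist()) for k,v in c.items() if k!="pixels"})
E
```

```text
pics
{'time': 0.0, 'q': [-1.3925, 0.5285, 1.4339, -0.0, 1.1814, -0.1785], 'joint_velocities': [0.0007, 0.0015, -0.0011, -0.0005, 0.0011, -0.0014], 'joint_torque': [-0.0016, -44.0046, -17.6594, 0.0632, 0.0584, -0.0002], 'position': [0.2182, -0.5849, 0.2216], 'tool_rot': [0.9841, 0.1775, -0.0, -0.0011], 'ft_force': [-0.2068, -0.4735, 0.6557], 'moment': [-0.0319, -0.005, -0.01], 'grip_force': 0.0, 'grip_width': 0.0872}
scene 589.1614414437427 589.1614414437427 313.6519856238476 238.86659229894482 [[-0.49907, 0.61824, -0.60721, 1.55679], [0.8665, 0.36454, -0.34102, 0.53149], [0.01052, -0.69634, -0.71764, 1.37626], [0.0, 0.0, 0.0, 1.0]]
top 618.155903366381 618.155903366381 327.7423396086637 245.7851335360282 [[-0.01897, -0.98755, 0.15618, 0.29276], [-0.99979, 0.0199, 0.0044, -0.04895], [-0.00745, -0.15607, -0.98772, 1.52026], [0.0, 0.0, 0.0, 1.0]]
{'fx': 371.6483, 'fy': 371.6483, 'cx': 319.08538, 'cy': 241.88687, 'mount': [[-0.00022, -0.97036, -0.24165, 0.06529], [1.0, -0.00041, 0.00072, 0.00025], [-0.00079, -0.24165, 0.97036, -0.1613], [0.0, 0.0, 0.0, 1.0]]}
```

View pics/scene0.png

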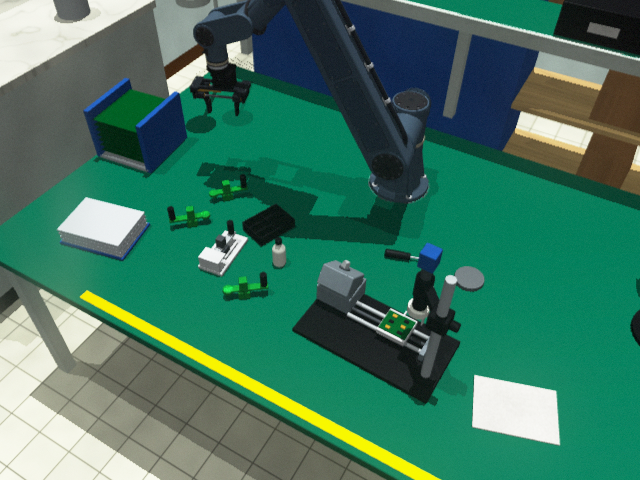

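View pics/top0.png

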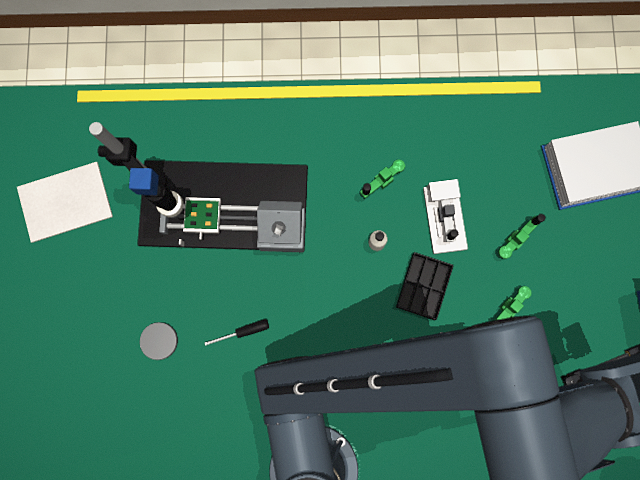

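The scene view has the dock near (222,250) and the drive head near (342,283). In the top view the dock is at (446,215), its lip at the top and the handle at (452,235). The head is at (281,226), the board at (202,215). Next I enlarge the dock and head regions.

```bash
python3 - <<'E'
import numpy as np,cv2
t=np.load("top.npz")["pixels"]
a=cv2.resize(t[165:265,395:495],(400,400),interpolation=cv2.INTER_CUBIC)
b=cv2.resize(t[165:265,225:325],(400,400),interpolation=cv2.INTER_CUBIC)
cv2.imwrite("pics/topcrop.png",np.hstack([a,b]))
E
```

```text
(no output)
```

View pics/topcrop.png

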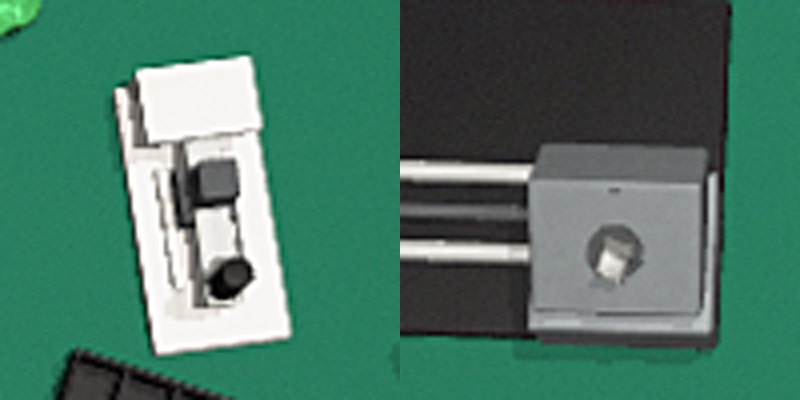

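Left half: lip corners are at (135,70), (250,57), (262,130) and (143,145). The boss top's centre is at (220,178), the knob top at (233,272), and the floor's near corners at (155,354) and (291,340). Right half: the shoulder is centred at about (613,251), the plate's right corners at (730,0) and (715,347).

```bash
cat > h.py <<'E'
import numpy as np
def ray(n,u,v):
    c=np.load(n+".npz");P=c["pose"];d=P[:3,:3]@np.array([(u-c["cx"])/c["fx"],(v-c["cy"])/c["fy"],1]);return P[:3,3],d
def at(n,u,v,z):
    p,d=ray(n,u,v);return p+d*(z-p[2])/d[2]
def prj(n,X):
    c=np.load(n+".npz");P=c["pose"];q=P[:3,:3].T@(np.array(X)-P[:3,3]);return np.array([c["fx"]*q[0]/q[2]+c["cx"],c["fy"]*q[1]/q[2]+c["cy"]])
def tc(u,v,z): return at("top",395+(u+.5)/4-.5,165+(v+.5)/4-.5,z)
def ts(u,v,z): return at("top",225+(u-400+.5)/4-.5,165+(v+.5)/4-.5,z)
E
python3 - <<'E'
from h import *
np.set_printoptions(precision=4,suppress=True)
L=[tc(*p,.055) for p in[(135,70),(250,57),(262,130),(143,145)]];F=[tc(*p,.012) for p in[(155,354),(291,340)]]
B=tc(220,178,.080);K=tc(233,272,.095)
for a in L+F+[B,K]:print(a)
print("widths",np.linalg.norm(L[0]-L[1]),np.linalg.norm(L[1]-L[2]),np.linalg.norm(F[0]-F[1]),np.linalg.norm((B-K)[:2]))
ang=lambda d:np.degrees(np.arctan2(d[1],d[0]))
print("dock x ang",ang(L[0]+L[1]-L[2]-L[3]),ang(B-K),ang(L[0]-L[1])-90,ang(F[0]-F[1])-90)
S=ts(613,251,.1283);print("seat",S)
for z in(.0,.012):
  C=[at("top",*p,z) for p in[(307.3,165),(303.6,251.5),(138,245.5),(145,162)]]
  print(z,C,[np.linalg.norm(C[i]-C[i-1]) for i in range(4)], ang(C[3]-C[0]),ang(C[2]-C[1]),ang(C[0]-C[1]))
for (u,v) in [(530,148),(706,150),(698,318),(533,308)]: print(ts(u,v,.14),ts(u,v,.09))
for X in (B,K,S): print(prj("scene",X))
E
python3 - <<'E'
import numpy as np,cv2
t=np.load("scene.npz")["pixels"]
a=cv2.resize(t[220:290,185:255],(400,400),interpolation=cv2.INTER_CUBIC)
b=cv2.resize(t[250:350,290:390],(400,400),interpolation=cv2.INTER_CUBIC)
cv2.imwrite("pics/scrop.png",np.hstack([a,b]))
E
```

```text
[ 0.6765 -0.2905  0.055 ]
[ 0.6832 -0.3609  0.055 ]
[ 0.6375 -0.3658  0.055 ]
[ 0.6297 -0.2933  0.055 ]
[ 0.5077 -0.302   0.012 ]
[ 0.5147 -0.386   0.012 ]
[ 0.6029 -0.3339  0.08  ]
[ 0.5434 -0.3358  0.095 ]
widths 0.07066100338056971 0.04598199202867598 0.08433300717341365 0.0595346733528313
dock x ang 4.742765251096803 1.760003655440863 5.425642675103589 4.781120520721473
seat [0.5579 0.0707 0.1283]
0.0 [array([0.7422, 0.0059, 0.    ]), array([0.52  , 0.0181, 0.    ]), array([0.5434, 0.4313, 0.    ]), array([0.7588, 0.4197, 0.    ])] [np.float64(0.4141547672525452), np.float64(0.22251730724640337), np.float64(0.41383912025155944), np.float64(0.21572504394596018)] 87.69283039104423 86.7530424093231 -3.1619742847018455
0.012 [array([0.7386, 0.0054, 0.012 ]), array([0.5182, 0.0176, 0.012 ]), array([0.5414, 0.4275, 0.012 ]), array([0.7552, 0.416 , 0.012 ])] [np.float64(0.41088568478191984), np.float64(0.22076089277034724), np.float64(0.4105725293038125), np.float64(0.21402224341002268)] 87.69283039104423 86.75304240932309 -3.1619742847018473
[0.6166 0.1168 0.14  ] [0.6283 0.1228 0.09  ]
[0.6133 0.0161 0.14  ] [0.6249 0.0185 0.09  ]
[0.5161 0.0219 0.14  ] [0.5242 0.0244 0.09  ]
[0.5237 0.1152 0.14  ] [0.5321 0.1212 0.09  ]
[219.7957 238.0221]
[230.2273 222.6174]
[344.2369 268.5037]
```

View pics/scrop.png

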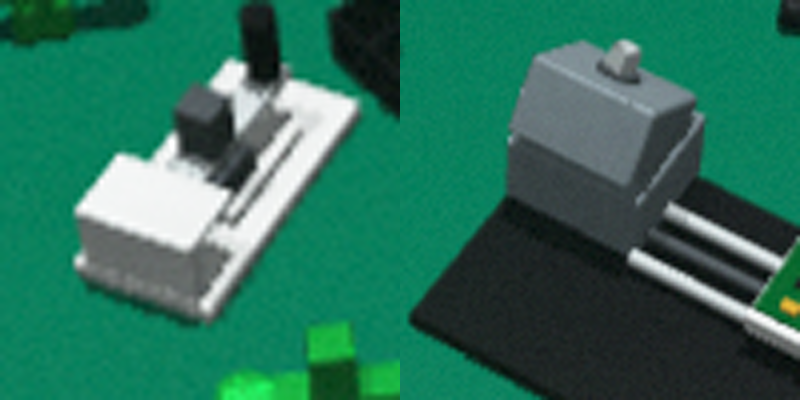

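The scene crop confirms this: boss top at (205,105) and knob top at (257,10), within 1 px of the projected points. The tapered shaft tip is on the slope at about (624,60). The crank origin is near (0.602,-0.333) with yaw of about 3–5°. I'll move above it and take a wrist look.

```bash
cat >> h.py <<'E'
from scipy.spatial.transform import Rotation as Ro
from rig import status, viewer
import cv2
def down(yaw): # tool z down, tool x at yaw deg
    return Ro.from_euler("z",yaw,degrees=True)*Ro.from_euler("x",180,degrees=True)
def rel(p,R):
    o=status.get_obs();R0=Ro.from_quat(o["tool_rot"]);
    print("t",round(o["time"],2),"dpos",np.round(R0.inv().apply(np.array(p)-o["position"]),4).tolist(),"drot",np.round((R0.inv()*R).as_rotvec(degrees=True),2).tolist())
def wr(name):
    o=status.get_obs();c=viewer.camera("wrist");T=np.eye(4);T[:3,:3]=Ro.from_quat(o["tool_rot"]).as_matrix();T[:3,3]=o["position"]
    np.savez(name+".npz",P=T@c["mount"],**{k:np.array(v) for k,v in c.items()});return c["pixels"]
def wat(name,u,v,z):
    c=np.load(name+".npz");a=np.array([u-c["cx"],v-c["cy"]])/c["fx"];r=np.hypot(*a);k=np.sin(r)/r
    d=c["P"][:3,:3]@np.array([a[0]*k,a[1]*k,np.cos(r)]);p=c["P"][:3,3];return p+d*(z-p[2])/d[2]
def wprj(name,X):
    c=np.load(name+".npz");P=c["P"];q=P[:3,:3].T@(np.array(X)-P[:3,3]);t=np.arctan2(np.hypot(q[0],q[1]),q[2]);return np.array([c["cx"],c["cy"]])+c["fx"]*t*q[:2]/np.hypot(q[0],q[1])
E
python3 -c "
from h import *
rel([.602,-.333,.19],down(4))"
```

```text
t 0.15 dpos [0.4477, -0.1021, 0.0321] drot [-0.1, -0.0, 16.44]
```

Call:
arm_command --delta_rot '[[0,0,4],[0,0,8],[0,0,12],[0,0,16.4],[0,0,16.4],[0,0,16.4],[0,0,16.4],[0,0,16.4],[0,0,16.4],[0,0,16.4],[0,0,16.4],[0,0,16.4]]' --delta_pos '[[0.02,-0.005,0],[0.06,-0.015,0],[0.1,-0.023,0],[0.14,-0.032,0.01],[0.18,-0.041,0.01],[0.22,-0.05,0.02],[0.26,-0.06,0.02],[0.3,-0.069,0.02],[0.34,-0.078,0.032],[0.38,-0.087,0.032],[0.42,-0.096,0.032],[0.448,-0.102,0.032]]' --gripper '[-1,-1,-1,-1,-1,-1,-1,-1,-1,-1,-1,-1]'

```text
time: 1.15
position: [0.605, -0.3305, 0.1898]
tool_rot: [0.999, 0.036, 0.0, -0.001]
ft_force: [-0.3, -0.2, -0.7]
grip_width: 0.0869
grip_force: 0.0
```

Call:
arm_command --delta_rot '[[0,0,0],[0,0,0],[0,0,0]]' --delta_pos '[[0,0,0],[0,0,0],[0,0,0]]' --gripper '[-1,-1,-1]'

```text
time: 1.4
position: [0.6018, -0.3335, 0.19]
tool_rot: [0.999, 0.035, -0.001, -0.0]
ft_force: [0.2, -0.2, 0.4]
grip_width: 0.0872
grip_force: 0.0
```

```bash
python3 -c "
from h import *
im=wr('w1');print(status.get_obs()['position'])
b=wprj('w1',[.6029,-.3339,.08]);k=wprj('w1',[.5434,-.3358,.095]);print(b,k)
cv2.imwrite('pics/w1.png',im)"
```

```text
[ 0.60135182 -0.33409629  0.19014353]
[319.09807935 237.49650679] [316.06602108 318.23711719]
```

View pics/w1.png

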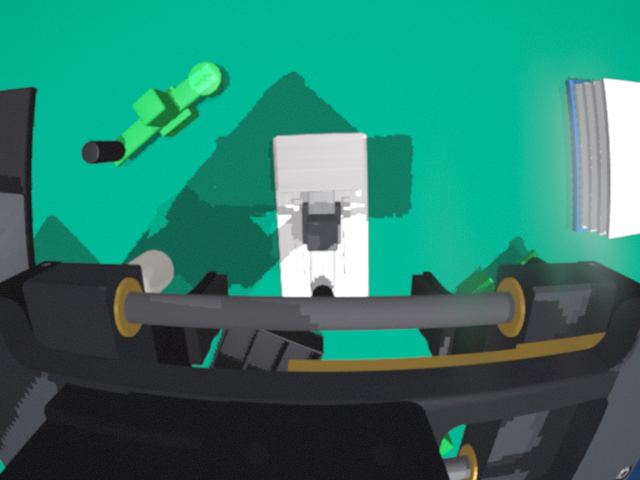

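The wrist view shows the boss top centred at about (322,236), against a prediction of (319,237), with the fingers straddling it. The arm lies along the image vertical. Descending now.

```bash
python3 -c "
from h import *
print(wat('w1',322,236,.08), wat('w1',321,193,.055), wat('w1',275,136,.055),wat('w1',366,134,.055))
rel([.602,-.335,.048],down(4))"
```

```text
[ 0.60420327 -0.33598726  0.08      ] [ 0.63357986 -0.33326151  0.055     ] [ 0.67685734 -0.29373178  0.055     ] [ 0.68359763 -0.36536505  0.055     ]
t 1.45 dpos [0.0008, 0.001, 0.1421] drot [-0.02, 0.08, -0.0]
```

Call:
arm_command --delta_rot '[[0,0,0],[0,0,0],[0,0,0],[0,0,0],[0,0,0],[0,0,0],[0,0,0],[0,0,0],[0,0,0],[0,0,0],[0,0,0],[0,0,0]]' --delta_pos '[[0.001,0.001,0.03],[0.002,0.001,0.065],[0.002,0.001,0.1],[0.002,0.001,0.125],[0.002,0.001,0.141],[0.002,0.001,0.141],[0.002,0.001,0.141],[0.002,0.001,0.141],[0.002,0.001,0.141],[0.002,0.001,0.141],[0.002,0.001,0.141],[0.002,0.001,0.141]]' --gripper '[-1,-1,-1,-1,-1,-0.5,0,0.5,1,1,1,1]' --grip_force 40

```text
time: 2.45
position: [0.605, -0.3347, 0.0506]
tool_rot: [0.999, 0.035, 0.001, 0.001]
ft_force: [0.0, 0.4, -0.1]
grip_width: 0.0488
grip_force: 0.0
```

Call:
arm_command --delta_rot '[[0,0,0],[0,0,0],[0,0,0],[0,0,0]]' --delta_pos '[[0,0,0],[0,0,0],[0,0,0],[0,0,0]]' --gripper '[1,1,1,1]'

```text
time: 2.78
position: [0.6047, -0.3346, 0.0496]
tool_rot: [0.999, 0.035, 0.0, 0.0]
ft_force: [1.0, -1.2, 0.0]
grip_width: 0.0237
grip_force: 39.9
```

Call:
arm_command --delta_rot '[[0,0,0],[0,0,0],[0,0,0],[0,0,0],[0,0,0],[0,0,0],[0,0,0],[0,0,0],[0,0,0]]' --delta_pos '[[-0.008,0,0],[-0.016,0,0],[-0.024,0,0],[-0.032,0,0],[-0.04,0.001,0],[-0.044,0.001,0],[-0.044,0.001,0],[-0.044,0.001,0],[-0.044,0.001,0]]' --gripper '[1,1,1,1,1,1,1,1,1]'

```text
time: 3.53
position: [0.5595, -0.3385, 0.0495]
tool_rot: [0.999, 0.036, -0.001, -0.0]
ft_force: [-3.3, -1.2, 1.1]
grip_width: 0.0235
grip_force: 39.9
```

Call:
arm_command --delta_rot '[[0,0,0],[0,0,0],[0,0,0],[0,0,0],[0,0,0],[0,0,0],[0,0,0],[0,0,0],[0,0,0],[0,0,0],[0,0,0],[0,0,0]]' --delta_pos '[[0,0,-0.01],[0,0,-0.03],[0,0,-0.06],[0,0,-0.1],[0,0,-0.14],[0,0,-0.18],[0,0,-0.22],[0,0,-0.26],[0,0,-0.27],[0,0,-0.27],[0,0,-0.27],[0,0,-0.27]]' --gripper '[1,1,1,1,1,1,1,1,1,1,1,1]'

```text
time: 4.53
position: [0.5593, -0.3368, 0.3159]
tool_rot: [0.999, 0.035, -0.003, -0.003]
ft_force: [-0.3, 0.4, -4.4]
grip_width: 0.0237
grip_force: 39.9
```

```bash
python3 - <<'E'
from h import *
np.set_printoptions(precision=4,suppress=True)
o=status.get_obs();print(o['position'],o['grip_width'])
th=-2.9
W=Ro.from_euler("z",th,degrees=True)
# shaft frame with tool: z=-n ; tool x in plane
n=W.apply([-np.sin(np.radians(35)),0,np.cos(np.radians(35))])
ex=W.apply([np.cos(np.radians(35)),0,np.sin(np.radians(35))])
R=Ro.from_matrix(np.column_stack([ex,np.cross(-n,ex),-n]))
S=np.array([.5565,.0708,.1283])
print(n)
for d in (.13,):
    rel(S+n*(d),R)
E
```

```text
[ 0.5593 -0.3368  0.3159] 0.023695415815812176
[-0.5728  0.029   0.8192]
t 4.53 dpos [-0.0475, -0.4154, 0.0836] drot [-2.41, 35.26, 6.65]
```

```bash
cat >> h.py <<'E'
th=-2.9
W=Ro.from_euler("z",th,degrees=True)
c35,s35=np.cos(np.radians(35)),np.sin(np.radians(35))
n=W.apply([-s35,0,c35]);ex=W.apply([c35,0,s35]);ey=W.apply([0,1,0])
Rt=Ro.from_matrix(np.column_stack([ex,np.cross(-n,ex),-n]))
E
python3 -c "
from h import *
S=np.array([.5565,.0708,.1283]);rel(S+n*.11-ey*.075,Rt)"
```

```text
t 4.53 dpos [-0.0452, -0.3395, 0.0996] drot [-2.41, 35.26, 6.65]
```

Call:
arm_command --delta_rot '[[0,0,0],[0,0,0],[0,6,1],[-1,12,2],[-1.5,18,3.5],[-2,24,4.6],[-2.4,30,6],[-2.4,35.3,6.6],[-2.4,35.3,6.6],[-2.4,35.3,6.6],[-2.4,35.3,6.6],[-2.4,35.3,6.6]]' --delta_pos '[[0,-0.02,0],[0,-0.06,0],[-0.01,-0.1,0],[-0.02,-0.14,0],[-0.03,-0.18,0],[-0.04,-0.22,0],[-0.045,-0.26,0.01],[-0.045,-0.295,0.03],[-0.045,-0.325,0.055],[-0.045,-0.34,0.08],[-0.045,-0.34,0.1],[-0.045,-0.34,0.1]]' --gripper '[1,1,1,1,1,1,1,1,1,1,1,1]'

```text
time: 5.53
position: [0.4878, 0.0002, 0.215]
tool_rot: [0.954, -0.022, 0.299, 0.008]
ft_force: [1.5, -0.1, -3.9]
grip_width: 0.0237
grip_force: 39.9
```

Call:
arm_command --delta_rot '[[0,0,0],[0,0,0],[0,0,0],[0,0,0]]' --delta_pos '[[0,0,0],[0,0,0],[0,0,0],[0,0,0]]' --gripper '[1,1,1,1]'

```text
time: 5.87
position: [0.492, -0.0028, 0.2197]
tool_rot: [0.952, -0.023, 0.304, 0.01]
ft_force: [-0.5, -0.4, -3.0]
grip_width: 0.024
grip_force: 39.9
```

```bash
python3 -c "
from h import *
im=wr('w2');o=status.get_obs();print(o['position'],o['tool_rot'],o['q'])
S=np.array([.5565,.0708,.1283]);print(wprj('w2',S),wprj('w2',S+n*.0205))
u,v=map(int,wprj('w2',S))
a=cv2.resize(im[v-40:v+40,u-40:u+40],(480,480),interpolation=cv2.INTER_CUBIC)
cv2.imwrite('pics/w2.png',np.hstack([a,cv2.resize(im[60:380,0:640],(320,160)).repeat(3,0)]) if 0 else a);print(u-40,v-40)"
```

```text
[ 0.49210038 -0.0028821   0.21999317] [ 0.95236101 -0.02317449  0.30392296  0.01011318] [-0.3363625   0.23793947  2.22588567  1.11991573  0.17807184  0.21903931]
[218.10491786 242.80896297] [210.90757754 249.58403904]
178 202
```

View pics/w2.png

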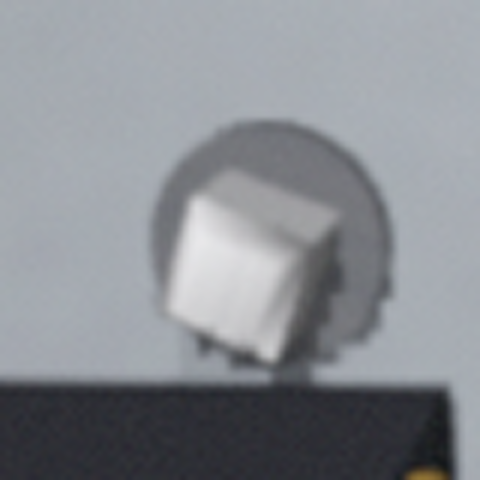

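The enlarged crop shows the shoulder circle centred at (271,241). The tip quad has corners at about (200,195), (300,250), (272,362) and (167,312), with grey side faces to (235,168) and (340,215). I fit the seat position and the angle of the square.

```bash
python3 - <<'E'
from h import *
from scipy.optimize import least_squares
np.set_printoptions(precision=4,suppress=True)
S0=np.array([.5565,.0708,.1283])
f=lambda u,v:np.array([178+(u+.5)/6-.5,202+(v+.5)/6-.5])
Q=[f(*p) for p in[(200,195),(300,250),(272,362),(167,312)]];C=f(271,241)
def model(x):
    a,b,ang,s,h=x;S=S0+a*ex+b*ey
    # in-plane: ex up-slope, ey; corners at ang+45+90k
    return S,[S+n*h+s*np.sqrt(2)*(ex*np.cos(ang+k*np.pi/2)+ey*np.sin(ang+k*np.pi/2)) for k in range(4)]
def res(x):
    S,P=model(x);P=[wprj('w2',p) for p in P]
    return np.concatenate([P[i]-Q[i] for i in range(4)]+[3*(wprj('w2',S)-C)])
for g in np.radians([0,45,20,70]):
    r=least_squares(res,[0,0,g,.007,.02],x_scale=[.01,.01,1,.005,.02]);x=r.x
    print(r.cost,x[:2],"corner ang",np.degrees(x[2]),"s,h",x[3:], model(x)[0])
E
```

```text
372.4246449416119 [ 0.0008 -0.0039] corner ang 23.88842643562619 s,h [0.001  0.0189] [0.5569 0.0669 0.1287]
372.4246449416436 [ 0.0008 -0.0039] corner ang 23.888644756465325 s,h [0.001  0.0189] [0.5569 0.0669 0.1287]
372.42464494162226 [ 0.0008 -0.0039] corner ang 23.888606944262126 s,h [0.001  0.0189] [0.5569 0.0669 0.1287]
372.4246449416688 [ 0.0008 -0.0039] corner ang 23.888327285944175 s,h [0.001  0.0189] [0.5569 0.0669 0.1287]
```

```bash
python3 - <<'E'
from h import *
from scipy.optimize import least_squares
np.set_printoptions(precision=4,suppress=True)
S0=np.array([.5565,.0708,.1283])
f=lambda u,v:np.array([178+(u+.5)/6-.5,202+(v+.5)/6-.5])
Q=[f(*p) for p in[(200,195),(300,250),(272,362),(167,312)]];C=f(271,241)
def model(x):
    a,b,ang,s,h=x;S=S0+a*ex+b*ey
    return S,[S+n*h+s*np.sqrt(2)*(ex*np.cos(ang-k*np.pi/2)+ey*np.sin(ang-k*np.pi/2)) for k in range(4)]
def res(x):
    S,P=model(x);P=[wprj('w2',p) for p in P]
    return np.concatenate([P[i]-Q[i] for i in range(4)]+[3*(wprj('w2',S)-C)])
for g in np.radians([45,0]):
    x0=[0,0,g,.007,.02]
    r=least_squares(res,x0,x_scale=[.01,.01,1,.005,.02]);x=r.x
    print(r.cost,x[:2],"corner ang",np.degrees(x[2]),"s,h",x[3:], model(x)[0]);print(res(x))
# carriage estimate from top: board centre px (202,215) z .054 ; station frame
O=model(x)[0]-W.apply([-.0123,0,.1283]);b=at("top",202,215,.054);print("board station",W.inv().apply(b-O),"origin",O)
E
```

```text
2.9718650468376335 [ 0.0008 -0.0039] corner ang 22.47650723833671 s,h [0.0073 0.0191] [0.5569 0.0669 0.1287]
[-0.4979  1.122   1.2225 -0.4335 -0.4508 -1.107  -1.0378 -0.334   0.2583
  0.2656]
2.9718650468377303 [ 0.0008 -0.0039] corner ang 22.476509422679726 s,h [0.0073 0.0191] [0.5569 0.0669 0.1287]
[-0.4979  1.122   1.2225 -0.4335 -0.4508 -1.107  -1.0378 -0.334   0.2583
  0.2656]
board station [0.0272 0.1963 0.0536] origin [0.5692 0.0663 0.0004]
```

```bash
python3 -c "
from h import *
S=np.array([.557,.0685,.1285]);rel(S+n*.075,Rt*Ro.from_euler('z',22.5,degrees=True))"
```

```text
t 5.92 dpos [-0.0023, -0.0747, 0.0347] drot [0.15, -0.45, 22.69]
```

Call:
arm_command --delta_rot '[[0,0,3],[0,0,7],[0,0,12],[0,0,17],[0,-0.4,22.7],[0,-0.4,22.7],[0,-0.4,22.7],[0,-0.4,22.7],[0,-0.4,22.7],[0,-0.4,22.7],[0,-0.4,22.7],[0,-0.4,22.7]]' --delta_pos '[[0,-0.01,0],[0,-0.025,0],[0,-0.04,0],[0,-0.055,0.005],[-0.002,-0.07,0.01],[-0.002,-0.075,0.02],[-0.002,-0.075,0.03],[-0.002,-0.075,0.035],[-0.002,-0.075,0.035],[-0.002,-0.075,0.035],[-0.002,-0.075,0.035],[-0.002,-0.075,0.035]]' --gripper '[1,1,1,1,1,1,1,1,1,1,1,1]'

```text
time: 6.92
position: [0.5151, 0.0713, 0.1909]
tool_rot: [0.93, -0.21, 0.297, -0.05]
ft_force: [0.3, -0.4, -3.8]
grip_width: 0.0238
grip_force: 39.9
```

```bash
python3 -c "
from h import *
S=np.array([.557,.0685,.1285]);rel(S+n*.075,Rt*Ro.from_euler('z',22.5,degrees=True))
im=wr('w3');o=status.get_obs();print(o['position'],o['q'],o['ft_force'])
c=viewer.camera('top');t=c['pixels']
c=viewer.camera('scene');s=c['pixels']
cv2.imwrite('pics/w3.png',np.hstack([cv2.resize(x,(400,400),interpolation=cv2.INTER_CUBIC) for x in (t[170:270,215:315],s[225:325,290:390])]))"
```

```text
t 6.92 dpos [-0.001, 0.0011, 0.0002] drot [0.12, -0.07, -0.01]
[0.5148899  0.07115711 0.19075643] [-0.08983005  0.34682939  2.18331049  1.53232405  0.01985681  0.40002406] [-0.44661115 -0.35638655 -3.72204937]
```

View pics/w3.png

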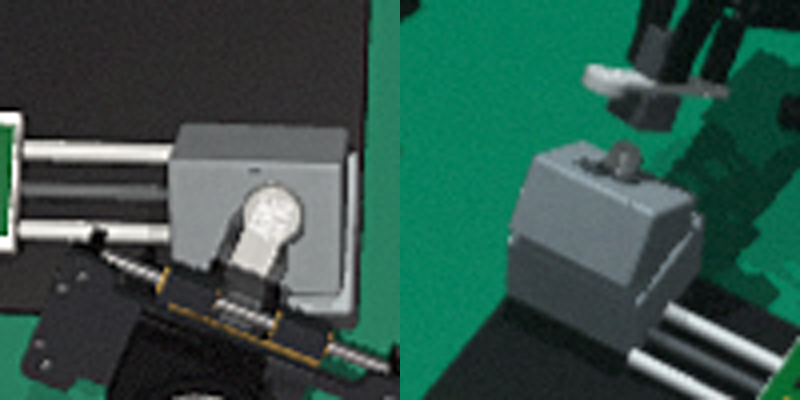

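Call:
arm_command --delta_rot '[[0,0,0],[0,0,0],[0,0,0],[0,0,0],[0,0,0],[0,0,0],[0,0,0],[0,0,0],[0,0,0],[0,0,0]]' --delta_pos '[[-0.001,0.001,0.005],[-0.001,0.001,0.01],[-0.001,0.001,0.014],[-0.001,0.001,0.016],[-0.001,0.001,0.018],[-0.001,0.001,0.02],[-0.001,0.001,0.022],[-0.001,0.001,0.024],[-0.001,0.001,0.024],[-0.001,0.001,0.024]]' --gripper '[1,1,1,1,1,1,1,1,1,1]'

```text
time: 7.9
position: [0.527, 0.0701, 0.1697]
tool_rot: [0.931, -0.21, 0.295, -0.05]
ft_force: [1.4, 0.3, -3.7]
grip_width: 0.0237
grip_force: 39.9
```

```bash
python3 -c "
from h import *
S=np.array([.557,.0685,.1285]);rel(S+n*.0376,Rt*Ro.from_euler('z',22.5,degrees=True))
o=status.get_obs();print(o['position'],o['q'],o['ft_force'],o['moment'],o['grip_width'])
R=Ro.from_quat(o['tool_rot']);print('tool force',R.inv().apply(o['ft_force']))"
```

```text
t 7.9 dpos [0.0009, -0.0003, 0.0134] drot [0.18, 0.07, -0.0]
[0.52702739 0.07012338 0.16972242] [-0.08978839  0.41044416  2.1760454   2.78224142  0.05680061 -0.85139643] [ 1.36476107  0.31055456 -3.67267345] [ 0.07903836  0.78653888 -0.01215487] 0.023749009987758123
tool force [-1.06716078  0.02167312  3.78262413]
```

Call:
arm_command --delta_rot '[[0,0,0],[0,0,0],[0,0,0],[0,0,0],[0,0,0],[0,0,0],[0,0,0]]' --delta_pos '[[0,0,0.003],[0,0,0.006],[0,0,0.009],[0,0,0.011],[0,0,0.013],[0,0,0.014],[0,0,0.014]]' --gripper '[1,1,1,1,1,1,1]'

```text
time: 8.48
position: [0.5348, 0.0699, 0.1585]
tool_rot: [0.93, -0.21, 0.296, -0.05]
ft_force: [-1.8, -1.1, -0.3]
grip_width: 0.0235
grip_force: 39.9
```

```bash
python3 -c "
from h import *
S=np.array([.557,.0685,.1285]);rel(S+n*.0376,Rt*Ro.from_euler('z',22.5,degrees=True))
o=status.get_obs();print(o['position'],o['q'],o['ft_force'],o['moment'],o['grip_width'])
R=Ro.from_quat(o['tool_rot']);print('tool force',R.inv().apply(o['ft_force']))"
```

```text
t 8.48 dpos [0.001, -0.0001, -0.0003] drot [0.13, 0.01, -0.02]
[0.53482498 0.06988761 0.15852213] [-0.08887039  0.44530584  2.16925705  2.90465702  0.08489145 -0.9729233 ] [-1.78624276 -1.09303363 -0.28112194] [-0.00065277  0.60657115 -0.0856641 ] 0.02351747312450299
tool force [-1.00429834  1.69775605 -0.75724796]
```

Call:
arm_command --delta_rot '[[0,0,0],[0,0,0],[0,0,0]]' --delta_pos '[[0,0,0.001],[0,0,0.002],[0,0,0.002]]' --gripper '[1,1,1]'

```text
time: 8.73
position: [0.5348, 0.07, 0.1582]
tool_rot: [0.93, -0.21, 0.297, -0.05]
ft_force: [-13.3, -2.3, 18.0]
grip_width: 0.0239
grip_force: 39.9
```

```bash
python3 -c "
from h import *
S=np.array([.557,.0685,.1285]);rel(S+n*.0376,Rt*Ro.from_euler('z',22.5,degrees=True))
o=status.get_obs();R=Ro.from_quat(o['tool_rot']);print('tool force',R.inv().apply(o['ft_force']))"
```

```text
t 8.73 dpos [0.0012, -0.0001, -0.0005] drot [0.09, -0.08, -0.03]
tool force [  0.7445131    2.96875379 -22.25487456]
```

The crank is home: it pushed back with 22 N at the expected depth. Now I release the boss and move over to the handle.

Call:
arm_command --delta_rot '[[0,0,0],[0,0,0],[0,0,0],[0,0,0],[0,0,0],[0,0,0],[0,0,0],[0,0,0],[0,0,0],[0,0,0]]' --delta_pos '[[0,0,-0.002],[0,0,-0.002],[0,0,-0.002],[0,0,-0.002],[0,0,-0.002],[0,0,-0.012],[0,0,-0.03],[0,0,-0.06],[0,0,-0.08],[0,0,-0.08]]' --gripper '[-0.3,-0.3,-0.3,-0.3,-0.3,-0.3,-0.3,-0.3,-0.3,-0.3]'

```text
time: 9.57
position: [0.4837, 0.0767, 0.2091]
tool_rot: [0.927, -0.21, 0.306, -0.047]
ft_force: [-0.1, -0.3, 0.8]
grip_width: 0.0564
grip_force: 0.0
```

```bash
cat >> h.py <<'E'
SC=np.array([.5348,.07,.1582])-.0374*n   # seat centre from the seated pose
TW=10.
Rw=W*Ro.from_euler("y",-TW,degrees=True)*Ro.from_euler("x",180,degrees=True) # tool for winding, TW deg off vertical
zt=Rw.apply([0,0,1])
def knob(a,h=.062,r=.060): # a: crank x angle from ex towards ey, deg
    a=np.radians(a);return SC+n*h+r*(ex*np.cos(a)+ey*np.sin(a))
def ktcp(a,h=.062,r=.060): return knob(a,h,r)+.019*zt
E
python3 -c "
from h import *
np.set_printoptions(precision=4,suppress=True)
print(SC,zt,'zt.-n',np.degrees(np.arccos(-zt@n)))
print(knob(157.5))
rel(ktcp(157.5)+n*.06,Rw);print(status.get_obs()['q'])"
```

```text
[0.5562 0.0689 0.1276] [ 0.1734 -0.0088 -0.9848] zt.-n 24.99999999999999
[0.4765 0.0959 0.1466]
t 9.57 dpos [-0.0541, 0.0019, 0.0027] drot [-4.42, -25.81, -22.18]
[-0.0716  0.2747  2.2386  2.2678  0.0005 -0.3227]
```

Call:
arm_command --delta_rot '[[-1,-5,-4],[-2,-10,-8],[-3,-15,-13],[-4,-20,-17],[-4.4,-25.8,-22.2],[-4.4,-25.8,-22.2],[-4.4,-25.8,-22.2],[-4.4,-25.8,-22.2],[-4.4,-25.8,-22.2],[-4.4,-25.8,-22.2],[-4.4,-25.8,-22.2],[-4.4,-25.8,-22.2]]' --delta_pos '[[0,0,0],[-0.01,0,0],[-0.02,0,0],[-0.03,0,0],[-0.04,0,0],[-0.054,0.002,0.003],[-0.054,0.002,0.003],[-0.054,0.002,0.003],[-0.054,0.002,0.003],[-0.054,0.002,0.003],[-0.054,0.002,0.003],[-0.054,0.002,0.003]]' --gripper '[-0.3,-0.3,-0.3,-0.3,-0.3,-0.3,-0.3,-0.3,-0.3,-0.3,-0.3,-0.3]'

```text
time: 10.57
position: [0.447, 0.0995, 0.1744]
tool_rot: [0.989, -0.044, 0.134, -0.03]
ft_force: [0.4, 1.0, -0.5]
grip_width: 0.0564
grip_force: 0.0
```

```bash
python3 -c "
from h import *
rel(ktcp(157.5)+n*.06,Rw);rel(ktcp(157.5),Rw);print(status.get_obs()['q'])
im=wr('w4');np.set_printoptions(precision=1,suppress=True);print(wprj('w4',knob(157.5,.083)),wprj('w4',SC+n*.068))
cv2.imwrite('pics/w4.png',im)"
```

```text
t 10.57 dpos [-0.0006, 0.0019, -0.003] drot [-3.65, -5.37, -2.5]
t 10.57 dpos [0.0196, 0.0044, 0.0534] drot [-3.65, -5.37, -2.5]
[-0.0724896   0.30784608  2.09435861  0.14758717  0.47548573  1.46491781]
[322.6 255.9] [366.7 135.9]
```

View pics/w4.png

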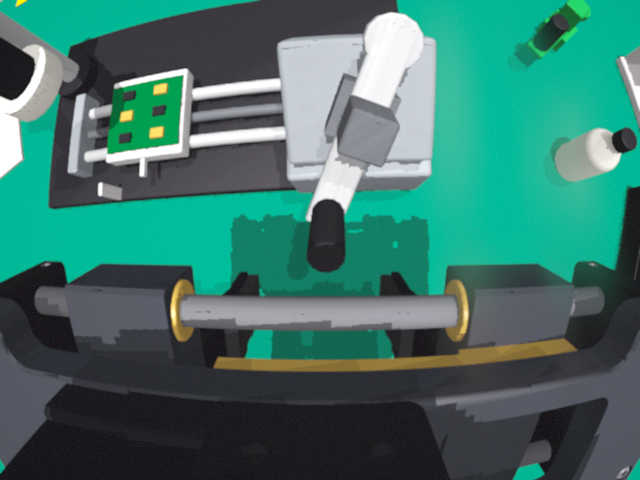

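The wrist view shows the seated crank: boss top at about (372,138) and handle top at about (327,252), close to the prediction of (323,256). The carriage pointer is at (143,165) and the index blade at (110,188). I take the handle.

Call:
arm_command --delta_rot '[[-2,-3,-1.5],[-3.6,-5.4,-2.5],[-3.6,-5.4,-2.5],[-3.6,-5.4,-2.5],[-3.6,-5.4,-2.5],[-3.6,-5.4,-2.5],[-3.6,-5.4,-2.5],[-3.6,-5.4,-2.5],[-3.6,-5.4,-2.5],[-3.6,-5.4,-2.5],[-3.6,-5.4,-2.5],[-3.6,-5.4,-2.5]]' --delta_pos '[[0,0.002,-0.003],[0,0.003,-0.003],[0.005,0.005,0.01],[0.01,0.006,0.025],[0.016,0.006,0.043],[0.02,0.006,0.053],[0.02,0.006,0.053],[0.02,0.006,0.053],[0.02,0.006,0.053],[0.02,0.006,0.053],[0.02,0.006,0.053],[0.02,0.006,0.053]]' --gripper '[-0.3,-0.3,-0.3,-0.3,-0.3,-0.3,-0.3,0.2,1,1,1,1]' --grip_force 15

```text
time: 11.62
position: [0.483, 0.0953, 0.13]
tool_rot: [0.996, -0.025, 0.091, 0.0]
ft_force: [0.5, 0.6, 0.3]
grip_width: 0.031
grip_force: 0.0
```

Call:
arm_command --delta_rot '[[0,0,0],[0,0,0]]' --delta_pos '[[0,0,0],[0,0,0]]' --gripper '[1,1]'

```text
time: 11.78
position: [0.4831, 0.0953, 0.1297]
tool_rot: [0.996, -0.025, 0.091, 0.0]
ft_force: [0.4, -0.7, 0.2]
grip_width: 0.0197
grip_force: 15.0
```

```bash
python3 - <<'E'
from h import *
o=status.get_obs();print(o['position'],o['q'],o['ft_force'],o['grip_width'])
rel(ktcp(157.5),Rw)
p=o['position']-.019*Ro.from_quat(o['tool_rot']).apply([0,0,1])-SC
print("knob in frame: ex,ey,n",p@ex,p@ey,p@n,np.degrees(np.arctan2(p@ey,p@ex)))
# orbit in tool axes
R0=Ro.from_quat(o['tool_rot'])
for d in (-25,-50,-75,-100,-125,-150,-180):
    print(d,np.round(R0.inv().apply(knob(157.5+d)-knob(157.5)),3).tolist())
E
```

```text
[0.48310426 0.09525033 0.1296793 ] [-3.33388431e-02  4.54099975e-01  1.98412084e+00  1.97682670e-03
  5.20985865e-01  1.58616558e+00] [ 0.3894402  -0.68927829  0.17134533] 0.019711731984493986
t 11.78 dpos [-0.0036, -0.0004, 0.0012] drot [-0.24, -0.45, -0.0]
knob in frame: ex,ey,n -0.05180275776058237 0.022524330730955815 0.06166532284213119 156.50013896892082
-25 [0.014, -0.021, -0.006]
-50 [0.034, -0.034, -0.015]
-75 [0.058, -0.037, -0.026]
-100 [0.08, -0.028, -0.036]
-125 [0.096, -0.009, -0.044]
-150 [0.105, 0.015, -0.048]
-180 [0.101, 0.046, -0.046]
```

```bash
python3 - <<'E'
from h import *
R0=Rw
for d in (8,20,36,54,72,90,108,126,144,162,174,180):
    print(d,np.round(R0.inv().apply(knob(156.5-d)-knob(156.5)),3).tolist())
E
```

```text
8 [0.004, -0.007, -0.002]
20 [0.01, -0.017, -0.005]
36 [0.022, -0.028, -0.01]
54 [0.038, -0.035, -0.018]
72 [0.055, -0.036, -0.026]
90 [0.072, -0.031, -0.033]
108 [0.086, -0.021, -0.04]
126 [0.097, -0.007, -0.045]
144 [0.103, 0.011, -0.048]
162 [0.104, 0.03, -0.048]
174 [0.102, 0.042, -0.047]
180 [0.1, 0.048, -0.047]
```

Call:
arm_command --delta_rot '[[0,0,0],[0,0,0],[0,0,0],[0,0,0],[0,0,0],[0,0,0],[0,0,0],[0,0,0],[0,0,0],[0,0,0],[0,0,0],[0,0,0]]' --delta_pos '[[0.004,-0.007,-0.002],[0.01,-0.017,-0.005],[0.022,-0.028,-0.01],[0.038,-0.035,-0.018],[0.055,-0.036,-0.026],[0.072,-0.031,-0.033],[0.086,-0.021,-0.04],[0.097,-0.007,-0.045],[0.103,0.011,-0.048],[0.104,0.03,-0.048],[0.102,0.042,-0.047],[0.1,0.048,-0.047]]' --gripper '[1,1,1,1,1,1,1,1,1,1,1,1]'

```text
time: 12.78
position: [0.571, 0.0418, 0.1942]
tool_rot: [0.995, -0.026, 0.091, 0.0]
ft_force: [-0.1, 1.4, -0.6]
grip_width: 0.0195
grip_force: 15.0
```

```bash
cat >> h.py <<'E'
def kst():
    o=status.get_obs();p=o['position']-.019*Ro.from_quat(o['tool_rot']).apply([0,0,1])-SC
    print("t",round(o['time'],2),"knob ex,ey,n",np.round([p@ex,p@ey,p@n],4),"ang",round(np.degrees(np.arctan2(p@ey,p@ex)),1),"F",np.round(o['ft_force'],1),"w",round(o['grip_width'],4),"q",np.round(o['q'],2))
E
python3 -c "
from h import *
kst()"
```

```text
t 12.78 knob ex,ey,n [ 0.0593 -0.0264  0.0626] ang -24.0 F [-0.1  1.4 -0.6] w 0.0195 q [-0.13  0.43  1.74  0.03  0.79  1.47]
```

Call:
arm_command --delta_rot '[[0,0,0],[0,0,0],[0,0,0],[0,0,0],[0,0,0],[0,0,0],[0,0,0],[0,0,0],[0,0,0],[0,0,0],[0,0,0],[0,0,0]]' --delta_pos '[[-0.004,0.007,0.002],[-0.01,0.017,0.005],[-0.022,0.028,0.01],[-0.038,0.035,0.018],[-0.055,0.036,0.026],[-0.072,0.031,0.033],[-0.086,0.021,0.04],[-0.097,0.007,0.045],[-0.103,-0.011,0.048],[-0.104,-0.03,0.048],[-0.102,-0.042,0.047],[-0.1,-0.048,0.047]]' --gripper '[1,1,1,1,1,1,1,1,1,1,1,1]'

```text
time: 13.78
position: [0.4843, 0.0966, 0.1297]
tool_rot: [0.995, -0.024, 0.092, 0.0]
ft_force: [2.0, -2.7, 2.6]
grip_width: 0.0195
grip_force: 15.0
```

Call:
arm_command --delta_rot '[[0,0,0],[0,0,0],[0,0,0],[0,0,0],[0,0,0],[0,0,0],[0,0,0],[0,0,0],[0,0,0],[0,0,0],[0,0,0],[0,0,0]]' --delta_pos '[[0.004,-0.007,-0.002],[0.01,-0.017,-0.005],[0.022,-0.028,-0.01],[0.038,-0.035,-0.018],[0.055,-0.036,-0.026],[0.072,-0.031,-0.033],[0.086,-0.021,-0.04],[0.097,-0.007,-0.045],[0.103,0.011,-0.048],[0.104,0.03,-0.048],[0.102,0.042,-0.047],[0.1,0.048,-0.047]]' --gripper '[1,1,1,1,1,1,1,1,1,1,1,1]'

```text
time: 14.78
position: [0.5704, 0.0412, 0.1941]
tool_rot: [0.996, -0.026, 0.091, 0.0]
ft_force: [0.2, 0.7, 1.3]
grip_width: 0.0193
grip_force: 15.0
```

```bash
python3 - <<'E'
from h import *
kst()
im=wr('w5');t=viewer.camera('top')['pixels']
np.savez('t5.npz',t=t)
a=cv2.resize(t[180:260,140:240],(500,400),interpolation=cv2.INTER_CUBIC)
t0=np.load('top.npz')['pixels'];b=cv2.resize(t0[180:260,140:240],(300,240),interpolation=cv2.INTER_CUBIC)
c=np.zeros((600,800,3),np.uint8);c[:400,:500]=a;c[:240,500:]=b;c[400:600,0:500]=cv2.resize(im[60:260,0:500],(500,200));cv2.imwrite('pics/c5.png',c)
E
```

```text
t 14.78 knob ex,ey,n [ 0.0588 -0.027   0.0628] ang -24.7 F [0.2 0.7 1.3] w 0.0193 q [-0.13  0.43  1.74  0.03  0.79  1.47]
```

View pics/c5.png

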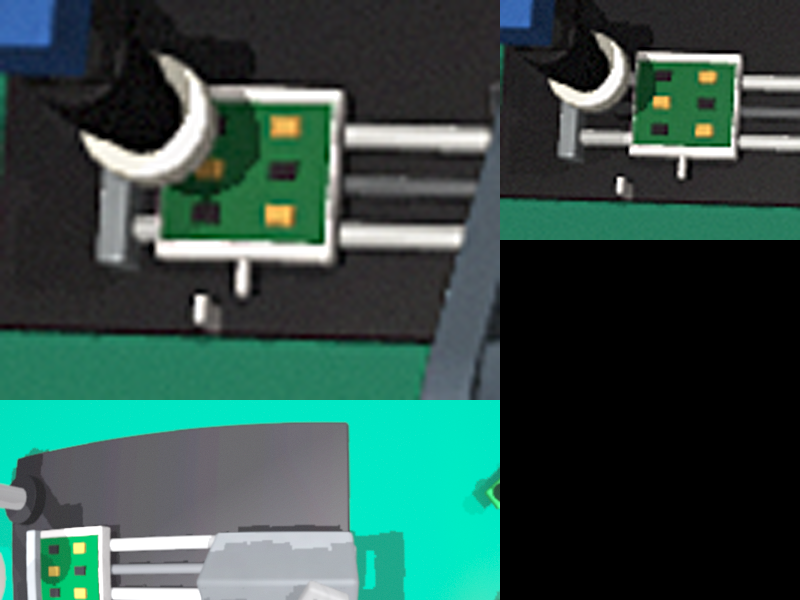

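Top view: the pointer moved from column 201.0 to 188.4 (about 30 mm, as expected for 1.5 turns). The blade is at column 180.6, the green board spans crop x 160–329, and the ring centre is near crop (150,118). I work out the rest.

```bash
python3 - <<'E'
from h import *
np.set_printoptions(precision=4,suppress=True)
f=lambda u,v,z:at("top",140+(u+.5)/5-.5,180+(v+.5)/5-.5,z)
O=SC-W.apply([-.0123,0,0]);O[2]=0
st=lambda p:W.inv().apply(p-O)
print("board edges",st(f(160,190,.054)),st(f(329,190,.054)),"ctr",st(f(245,172,.054)))
for z in(.03,.04,.05):print("pointer",z,st(f(242,290,z)),"blade top",st(f(201,296,z)),"base",st(f(212,325,.01)))
print("ring",st(f(150,118,.155)),st(f(150,118,.165)))
C=[at("top",*p,.0) for p in[(307.3,165),(303.6,251.5),(138,245.5),(145,162)]]
print("plate z0",[st(c) for c in C]);
C=[at("top",*p,.012) for p in[(307.3,165),(303.6,251.5),(138,245.5),(145,162)]]
print("plate z12",[st(c) for c in C]);
im=np.load('w5.npz')['pixels']
E
```

```text
board edges [0.0194 0.2677 0.054 ] [0.0218 0.1857 0.054 ] ctr [0.0295 0.227  0.054 ]
pointer 0.03 [-0.0246  0.2304  0.03  ] blade top [-0.0282  0.2503  0.03  ] base [-0.0393  0.249   0.01  ]
pointer 0.04 [-0.0262  0.228   0.04  ] blade top [-0.0298  0.2477  0.04  ] base [-0.0393  0.249   0.01  ]
pointer 0.05 [-0.0279  0.2255  0.05  ] blade top [-0.0314  0.2452  0.05  ] base [-0.0393  0.249   0.01  ]
ring [0.0325 0.2471 0.155 ] [0.0303 0.2443 0.165 ]
plate z0 [array([ 0.1766, -0.0536,  0.    ]), array([-0.0459, -0.0526,  0.    ]), array([-0.0434,  0.3613,  0.    ]), array([0.1723, 0.3606, 0.    ])]
plate z12 [array([ 0.1731, -0.0542,  0.012 ]), array([-0.0477, -0.0532,  0.012 ]), array([-0.0452,  0.3574,  0.012 ]), array([0.1688, 0.3567, 0.012 ])]
```

Call:
arm_command --delta_rot '[[0,0,0],[0,0,0],[0,0,0],[0,0,0],[0,0,0],[0,0,0],[0,0,0],[0,0,0],[0,0,0],[0,0,0],[0,0,0],[0,0,0]]' --delta_pos '[[-0.004,0.007,0.002],[-0.01,0.017,0.005],[-0.022,0.028,0.01],[-0.038,0.035,0.018],[-0.055,0.036,0.026],[-0.072,0.031,0.033],[-0.086,0.021,0.04],[-0.097,0.007,0.045],[-0.103,-0.011,0.048],[-0.104,-0.03,0.048],[-0.102,-0.042,0.047],[-0.1,-0.048,0.047]]' --gripper '[1,1,1,1,1,1,1,1,1,1,1,1]'

```text
time: 15.88
position: [0.4839, 0.0968, 0.1295]
tool_rot: [0.996, -0.024, 0.092, 0.0]
ft_force: [1.2, -2.7, 1.5]
grip_width: 0.0198
grip_force: 15.0
```

Call:
arm_command --delta_rot '[[0,0,0],[0,0,0],[0,0,0],[0,0,0],[0,0,0],[0,0,0],[0,0,0],[0,0,0],[0,0,0]]' --delta_pos '[[0.004,-0.007,-0.002],[0.01,-0.017,-0.005],[0.022,-0.028,-0.01],[0.038,-0.035,-0.018],[0.055,-0.036,-0.026],[0.072,-0.031,-0.033],[0.086,-0.021,-0.04],[0.086,-0.021,-0.04],[0.086,-0.021,-0.04]]' --gripper '[1,1,1,1,1,1,1,1,1]'

```text
time: 16.63
position: [0.5627, 0.1129, 0.1859]
tool_rot: [0.995, -0.026, 0.092, -0.001]
ft_force: [-0.1, 3.5, 7.7]
grip_width: 0.0192
grip_force: 15.0
```

```bash
python3 - <<'E'
from h import *
kst()
im=wr('w6');t=viewer.camera('top')['pixels']
s=viewer.camera('scene')['pixels']
a=cv2.resize(t[195:255,150:220],(490,420),interpolation=cv2.INTER_CUBIC)
t5=np.load('t5.npz')['t'];b=cv2.resize(s[290:360,370:440],(300,300),interpolation=cv2.INTER_CUBIC)
c=np.zeros((600,800,3),np.uint8);c[:420,:490]=a;c[:300,500:]=b;c[300:600,500:]=cv2.resize(im[60:360,0:300],(300,300));cv2.imwrite('pics/c6.png',c)
E
```

```text
t 16.63 knob ex,ey,n [0.0447 0.0441 0.0627] ang 44.6 F [-0.1  3.5  7.7] w 0.0192 q [ 0.01  0.44  1.74 -0.01  0.77  1.63]
```

View pics/c6.png

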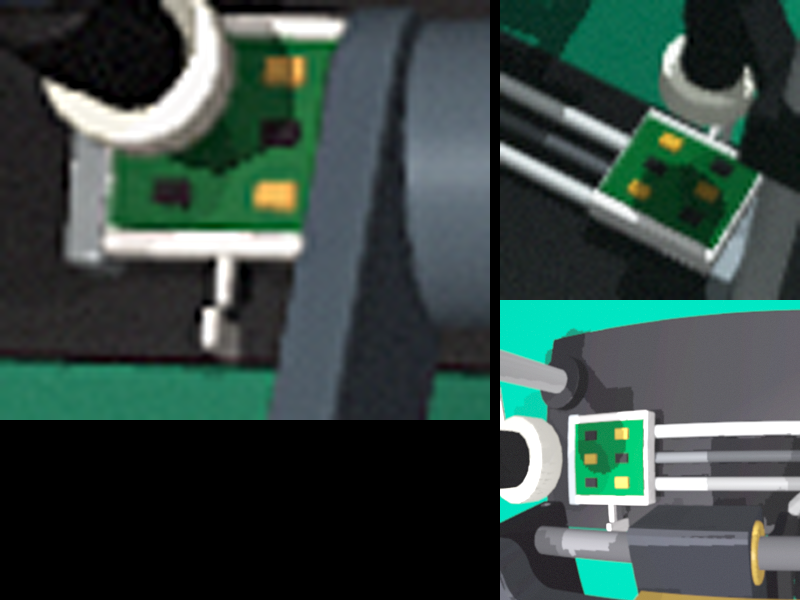

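Top crop: the pointer is at column 181.8 and the blade's top at 179.7, so the board is 2–5 mm short. In the wrist view (bottom right) the board's green corners are at full-image pixels (75,182), (148,178), (148,255) and (75,257). I refine this with numbers only.

```bash
python3 - <<'E'
from h import *
np.set_printoptions(precision=4,suppress=True,linewidth=250)
O=SC-W.apply([-.0123,0,0]);O[2]=0
st=lambda p:W.inv().apply(p-O)
for nm,seed in(('w4',(150,110)),('w5',(75,210)),('w6',(112,218))):
    im=np.load(nm+'.npz')['pixels'];h=cv2.cvtColor(im,cv2.COLOR_BGR2HSV)
    # board green: hue about 60-75 vs bench teal ~80
    print(nm,h[seed[1]+12,seed[0]-0],h[150,450])
    m=cv2.inRange(h,(45,90,20),(75,255,255));x,y=seed
    w=np.zeros_like(m);w[max(y-60,0):y+60,max(x-65,0):x+65]=m[max(y-60,0):y+60,max(x-65,0):x+65]
    w=cv2.morphologyEx(w,cv2.MORPH_CLOSE,np.ones((15,15),np.uint8));w=cv2.morphologyEx(w,cv2.MORPH_OPEN,np.ones((9,9),np.uint8))
    cn=max(cv2.findContours(w,0,1)[0],key=cv2.contourArea);b=cv2.minAreaRect(cn);print(b)
    g=cv2.approxPolyDP(cn,6,True)[:,0];print(g.tolist())
    P=np.array([st(wat(nm,*q,.054)) for q in cn[:,0].astype(float)])[:,:2].astype(np.float32)
    print("board rect station",cv2.minAreaRect(P*1000))
im=np.load('w6.npz')['pixels'];print(cv2.cvtColor(im,cv2.COLOR_BGR2GRAY)[258:292,98:134:1])
E
```

```text
w4 [ 76 255 159] [ 83 179 189]
((144.0, 114.0), (74.0, 74.0), 90.0)
[[181, 77], [113, 90], [108, 151], [177, 142]]
board rect station ((29.72503662109375, 195.15135192871094), (80.85266876220703, 68.22286987304688), 89.75415802001953)
w5 [ 77 255 203] [ 85 255 235]
((69.061767578125, 230.4029541015625), (68.41004943847656, 57.32745361328125), 88.78113555908203)
[[97, 196], [40, 199], [42, 262], [98, 264]]
board rect station ((30.682857513427734, 223.83111572265625), (79.59529876708984, 67.63045501708984), 89.68821716308594)
w6 [ 77 255 198] [ 85 226 232]
((108.69619750976562, 217.77174377441406), (74.95626068115234, 67.85723876953125), 89.04515838623047)
[[142, 180], [75, 185], [76, 253], [97, 254], [97, 235], [112, 234], [113, 254], [143, 254]]
board rect station ((30.63031005859375, 239.53826904296875), (67.87630462646484, 78.46926879882812), 0.10945810377597809)
[[255 255 255 ... 255 255 255]
 [255 255 255 ... 255 255 255]
 [255 255 255 ... 255 255 255]
 ...
 [134 132 130 ... 115 112 115]
 [131 131 132 ... 115 115 117]
 [127 128 129 ... 115 115 114]]
```

```bash
python3 - <<'E'
from h import *
for d in (8,20,34,46,56,60,64):
    print(d,np.round(Rw.inv().apply(knob(48.5-d)-knob(48.5)),4).tolist())
E
```

```text
8 [0.0053, 0.006, -0.0025]
20 [0.0118, 0.0163, -0.0055]
34 [0.0166, 0.0299, -0.0077]
46 [0.0183, 0.0423, -0.0085]
56 [0.0179, 0.0528, -0.0083]
60 [0.0173, 0.0569, -0.008]
64 [0.0164, 0.061, -0.0076]
```

Call:
arm_command --delta_rot '[[0,0,0],[0,0,0],[0,0,0],[0,0,0],[0,0,0],[0,0,0],[0,0,0],[0,0,0]]' --delta_pos '[[0.005,0.006,-0.0025],[0.012,0.016,-0.0055],[0.017,0.03,-0.0075],[0.018,0.042,-0.0085],[0.018,0.053,-0.008],[0.018,0.053,-0.008],[0.018,0.053,-0.008],[0.018,0.053,-0.008]]' --gripper '[1,1,1,1,1,1,1,1]'

```text
time: 17.45
position: [0.5756, 0.0578, 0.1967]
tool_rot: [0.995, -0.026, 0.092, 0.0]
ft_force: [-0.2, -1.3, 9.8]
grip_width: 0.0197
grip_force: 15.0
```

```bash
python3 - <<'E'
from h import *
np.set_printoptions(precision=4,suppress=True,linewidth=250)
kst()
O=SC-W.apply([-.0123,0,0]);O[2]=0
st=lambda p:W.inv().apply(p-O)
im=wr('w7');h=cv2.cvtColor(im,cv2.COLOR_BGR2HSV)
m=cv2.inRange(h,(45,90,20),(79,255,255));w=np.zeros_like(m);w[150:290,20:170]=m[150:290,20:170]
w=cv2.morphologyEx(w,cv2.MORPH_CLOSE,np.ones((15,15),np.uint8));w=cv2.morphologyEx(w,cv2.MORPH_OPEN,np.ones((9,9),np.uint8))
cn=max(cv2.findContours(w,0,1)[0],key=cv2.contourArea)
P=np.array([st(wat('w7',*q,.054)) for q in cn[:,0].astype(float)])[:,:2].astype(np.float32)
print("board",cv2.minAreaRect(P*1000))
t=viewer.camera('top')['pixels'];np.savez('t7.npz',t=t);s=viewer.camera('scene')['pixels'];np.savez('s7.npz',s=s)
g=cv2.cvtColor(t,cv2.COLOR_BGR2GRAY);print("top rows 226-248, cols 172-192");
for r in range(226,249):print(r,g[r,172:193])
E
```

```text
t 17.45 knob ex,ey,n [ 0.0638 -0.0102  0.0625] ang -9.1 F [-0.2 -1.3  9.8] w 0.0197 q [-0.1   0.43  1.72  0.02  0.8   1.51]
board ((30.786460876464844, 242.5924072265625), (67.82110595703125, 78.40101623535156), 0.03318507969379425)
top rows 226-248, cols 172-192
226 [67 68 66 68 65 67 76 78 83 83 81 83 80 81 79 79 81 79 82 82 82]
227 [50 47 54 58 53 64 48 45 45 44 58 61 61 64 64 63 65 68 63 62 68]
228 [217 217 214 248 251 251 252 250 252 250 252 252 236 230 185 186 195 194 207 211 209]
229 [250 252 251 255 255 254 253 254 253 253 254 254 252 252 249 250 250 251 252 253 253]
230 [249 252 251 252 253 252 255 253 251 252 255 255 255 255 255 255 255 255 255 255 255]
231 [157 160 162 166 167 165 167 176 226 191 169 169 171 176 181 178 176 179 183 185 185]
232 [ 51  53  49  51  51  51  41  73 250 166  63  42  52  48  48  46  51  58  65  65  65]
233 [ 29  28  26  29  24  27  10 114 255 180  54   9  30  32  23  26  31  34  33  32  36]
234 [ 33  32  32  34  37  31   9 133 255 165  42   8  31  34  38  39  37  36  37  37  31]
235 [ 39  44  42  40  41  41  19 188 255 156  35  18  37  46  44  44
[... 449 characters left out ...]
7  43  48  44  45  46]
241 [ 44  42  46  43  42  28  63 255 220 115  85  78  51  42  45  42  45  46  44  45  45]
242 [ 48  43  44  46  43  33  75 255 225 114  90  98  56  43  43  43  45  48  44  40  43]
243 [ 47  44  40  43  41  35  84 255 207 103  92 100  53  42  44  47  44  48  44  43  41]
244 [ 48  45  46  42  46  38  48 163 132  96  96 103  57  46  45  48  40  41  47  47  42]
245 [ 44  39  40  45  41  43  38  37  63  87 101 105  62  46  50  49  45  48  52  47  49]
246 [13 14 13 13 17 16 20 16 14 38 57 61 34 27 28 28 28 31 33 32 37]
247 [73 77 74 77 57 53 54 51 52 53 56 55 37 37 33 37 35 37 37 21 23]
248 [100  99  94  97  95  97  95  81  82  76  90  94  93  90  90  92  92  94  93  91  77]
```

Both views agree within a millimetre of home: in the top image the pointer is at column 179.75 and the blade at 179.4, and the wrist fit gives 242.6 mm plus its bias. I add about 12° more, then release.

Call:
arm_command --delta_rot '[[0,0,0],[0,0,0],[0,0,0],[0,0,0],[0,0,0],[0,0,0],[0,0,0],[0,0,0]]' --delta_pos '[[-0.001,0.005,0.001],[-0.0025,0.012,0.001],[-0.0025,0.012,0.001],[-0.0025,0.012,0.001],[-0.0025,0.012,0.001],[-0.0025,0.012,0.001],[-0.0025,0.012,0.001],[-0.0025,0.012,0.001]]' --gripper '[1,1,1,1,0,0,0,0]'

```text
time: 18.27
position: [0.571, 0.0468, 0.1929]
tool_rot: [0.996, -0.025, 0.089, -0.0]
ft_force: [0.2, -0.4, 0.2]
grip_width: 0.0382
grip_force: 0.0
```

Call:
arm_command --delta_rot '[[0,0,0],[0,0,0],[0,0,0],[0,0,0],[0,0,0],[0,0,0],[0,0,0],[0,0,0]]' --delta_pos '[[0,0,0],[-0.005,0,-0.01],[-0.014,0,-0.03],[-0.028,0,-0.06],[-0.042,0,-0.09],[-0.05,0,-0.11],[-0.05,0,-0.11],[-0.05,0,-0.11]]' --gripper '[0,0,0,0,0,0,0,0]'

```text
time: 18.93
position: [0.503, 0.0497, 0.2945]
tool_rot: [0.995, -0.025, 0.092, 0.0]
ft_force: [-0.3, 0.3, 0.4]
grip_width: 0.0433
grip_force: 0.0
```

```bash
python3 - <<'E'
from h import *
np.set_printoptions(precision=4,suppress=True,linewidth=250)
kst()
O=SC-W.apply([-.0123,0,0]);O[2]=0
st=lambda p:W.inv().apply(p-O)
im=wr('w8');h=cv2.cvtColor(im,cv2.COLOR_BGR2HSV)
m=cv2.inRange(h,(45,90,20),(79,255,255));c0=wprj('w8',O+W.apply([.03,.245,.054])).astype(int);print(c0)
x,y=c0;w=np.zeros_like(m);w[y-60:y+60,max(x-60,0):x+60]=m[y-60:y+60,max(x-60,0):x+60]
w=cv2.morphologyEx(w,cv2.MORPH_CLOSE,np.ones((11,11),np.uint8));w=cv2.morphologyEx(w,cv2.MORPH_OPEN,np.ones((9,9),np.uint8))
cn=max(cv2.findContours(w,0,1)[0],key=cv2.contourArea)
P=np.array([st(wat('w8',*q,.054)) for q in cn[:,0].astype(float)])[:,:2].astype(np.float32)
print("board",cv2.minAreaRect(P*1000))
g=cv2.cvtColor(viewer.camera('top')['pixels'],cv2.COLOR_BGR2GRAY)
for r in range(233,246):print(r,g[r,174:188])
# crank dark boss top: predicted if seated, in wrist image
d=cv2.inRange(im,(0,0,0),(60,60,60))
a=-21
print("pred boss top",wprj('w8',SC+n*.068),"knob top",wprj('w8',knob(a,.083)),"tail",wprj('w8',knob(a+180,.034,.046)))
for r,(z) in ((0,.068),):
  for dz in(0,.01,.02):print(dz,wprj('w8',SC+n*(.068+dz)),wprj('w8',knob(a+180,.034+dz,.046)))
cv2.imwrite('pics/w8.png',im)
E
```

```text
t 18.93 knob ex,ey,n [ 0.0608 -0.022   0.184 ] ang -19.9 F [-0.3  0.3  0.4] w 0.0433 q [-0.14  0.2   1.76  0.02  0.99  1.48]
[105 174]
board ((30.50246810913086, 243.62155151367188), (77.94766235351562, 67.03266906738281), 89.61128234863281)
233 [ 27  29  26  19   1 199 255 155  25   7  30  28  28  28]
234 [ 34  33  36  32   8 203 253 136  28   7  32  35  31  32]
235 [ 39  45  47  36  13 205 242 121  27  22  36  41  46  42]
236 [ 43  40  40  33  13 254 255 122  13  15  41  46  44  43]
237 [ 41  41  40  37  15 255 255 126  12  10  35  47  43  44]
238 [ 43  43  44  39  16 157 141  71  14  31  45  46  40  45]
239 [ 41  45  45  42  17 240 230 109  25  25  40  48  42  48]
240 [ 43  43  46  38  15 255 238 119  51  18  41  46  42  45]
241 [ 42  42  41  35  64 255 218 114  86  74  47  43  49  45]
242 [ 46  45  43  32  73 255 222 117  92  98  56  40  44  47]
243 [ 44  46  43  34  80 255 203 102  90 102  58  39  47  47]
244 [ 47  41  45  38  52 166 131  97  95  99  58  39  44  45]
245 [ 43  45  46  40  36  35  61  88 103 109  64  46  50  50]
pred boss top [290.1492 248.0136] knob top [318.0559 195.0085] tail [276.8381 260.8477]
0 [290.1492 248.0136] [276.8381 260.8477]
0.01 [289.3032 256.5573] [275.8423 268.2669]
0.02 [288.4203 265.5836] [274.8127 276.0231]
```

The pointer and the blade now share the same columns. I check numerically that the crank is still home by fitting the handle's silhouette for lift.

```bash
python3 - <<'E'
from h import *
im=np.load('w8.npz')['pixels'];g=im.max(2)
print(g[170:235:5,290:350:4])
m=(g<45).astype(np.uint8);n_,lab,stt,_=cv2.connectedComponentsWithStats(m);u,v=wprj('w8',knob(-21,.065)).astype(int);k=lab[v,u];print("comp",k,stt[k] if k else None)
M=np.zeros_like(m);M[v-45:v+45,u-45:u+45]=m[v-45:v+45,u-45:u+45]
n_,lab=cv2.connectedComponents(M);M=(lab==lab[v,u]).astype(np.uint8);print("px",M.sum())
best=[]
for a in range(-34,-5,2):
  for l in np.arange(-.004,.013,.001):
    c=[wprj('w8',knob(a,z+l)+.01*(ex*np.cos(t)+ey*np.sin(t))) for z in(.035,.083) for t in np.arange(0,6.28,.4)]
    R=np.zeros_like(m);cv2.fillConvexPoly(R,cv2.convexHull(np.round(np.array(c)*16).astype(np.int32)),1,shift=4)
    best.append(((R&M).sum()/(R|M).sum(),a,round(l,3)))
print(sorted(best)[-5:])
E
```

```text
[[224 223 210 241 204  43  51  51  55  53  49 189 227 226 226]
 [224 222 195 249 145  46  48  52  56  50  50 176 227 226 227]
 [221 207 242 243 142  46  48  52  53  53  50 166 224 225 227]
 [122 181 255 243 119  59  71  73  74  75  52 127 224 226 226]
 [122 246 243 242  95  66  64  67  64  64  66 103 224 226 226]
 [180 255 242 242  80  64  67  67  69  66  64 137 216 158 165]
 [236 212 184 239 221  65  70  66  66  66  65 138 158 157 157]
 [192 164 162 161 163 154  67  64  62  79 149 158 159 158 157]
 [120 150 160 163 165 158 115 117 157 156 157 158 156 156 157]
 [ 98  96  94  91 112 139 108 154 158 158 155 155 155 158 157]
 [ 97  99 100 103 101 100 132 157 160 159 156 156 158 155 156]
 [100  99 102 100 103  99 156 157 155 156 157 156 157 158 156]
 [ 99 101 101 101 101 104 157 157 155 157 157 157 155 155 151]]
comp 0 None
px 307145
[(np.float64(0.00564535820676857), -32, np.float64(0.012)), (np.float64(0.0056551252624896225), -30, np.float64(0.012)), (np.float64(0.005687682114893132), -28, np.float64(0.012)), (np.float64(0.005687700632256132), -34, np.float64(0.012)), (np.float64(0.005703960541094887), -26, np.float64(0.012))]
```

Threshold too low (the handle reads 45–80); I'll rerun at 90.

```bash
python3 - <<'E'
from h import *
im=np.load('w8.npz')['pixels'];g=im.max(2)
m=(g<88).astype(np.uint8);u,v=wprj('w8',knob(-21,.075)).astype(int)
M=np.zeros_like(m);M[v-60:v+50,u-45:u+45]=m[v-60:v+50,u-45:u+45]
M=cv2.morphologyEx(M,cv2.MORPH_OPEN,np.ones((5,5),np.uint8))
n_,lab,s,_=cv2.connectedComponentsWithStats(M);print(s[lab[v,u]]);M=(lab==lab[v,u]).astype(np.uint8)
best=[]
for a in range(-34,-5,2):
  for l in np.arange(-.006,.013,.001):
    c=[wprj('w8',knob(a,z+l)+.01*(ex*np.cos(t)+ey*np.sin(t))) for z in(.035,.083) for t in np.arange(0,6.28,.4)]
    R=np.zeros_like(m);cv2.fillConvexPoly(R,cv2.convexHull(np.round(np.array(c)*16).astype(np.int32)),1,shift=4)
    best.append((round((R&M).sum()/(R|M).sum(),3),a,round(l,3)))
print(sorted(best)[-6:])
E
```

```text
[ 307  154   27   53 1270]
[(np.float64(0.79), -22, np.float64(0.001)), (np.float64(0.796), -22, np.float64(0.0)), (np.float64(0.801), -22, np.float64(-0.004)), (np.float64(0.806), -22, np.float64(-0.001)), (np.float64(0.809), -22, np.float64(-0.002)), (np.float64(0.814), -22, np.float64(-0.003))]
```

```bash
python3 -c "
from rig import robot
print(robot.hand_in())"
```

```text
the job is handed in; nothing more can be done
None
```

I fitted the crank home on the shaft and wound the table until the pointer lined up with the index blade (to about 1 mm in the top view), then released the handle and handed the job in at about 19 s.

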